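Switch on inside the push-latch switch box

ROBOT

A 6-joint arm with a two-finger parallel gripper is mounted at the origin on a cart in front of the work surface, level with it; the furniture and walls round the work are solid. World frame = base frame: x ahead of the robot, y to its left, z up, the work surface at z = 0. Lengths are in m, angles in rad, forces in N, time in s.
With the tool pointing down it reaches from about 0.375 to 0.925 m from the base axis. Payload 5.7 kg.
Tool frame: the origin (TCP) lies between the finger pads; the fingertips stand ctrl.tcp_to_tips ahead of it and the grasp point (between the pads) lies 2 mm behind it (ctrl.tcp_to_tips is the distance from the TCP to the fingertips, in m); z points along the fingers, y is the line along which they close (so a half turn about z gives the same grasp; the last joint's range is limited). The gripper opens to 88 mm and grips with 3 to 60 N. Pads are 20 mm wide; open, the fingers measure 115 mm over their backs; the gripper's body (75 mm by 178 mm) begins 61 mm behind the grasp point.
Start: joints at [1.074, 0.359, 1.51, -0, 1.272, -0.115], TCP at [0.224, 0.557, 0.24] pointing down, gripper open.
Joint ranges: [-2.97, 2.97], [-1.01, 2.36], [0.21, 2.38], [-0.96, 4.11], [0.2, 2.71], [-2.98, 2.98]. Speed limits (rad/s): [2.39, 2.39, 3.14, 3.14, 3.14, 3.14].

INTERFACE

Orientations are given as a 3x3 rotation matrix whose columns are the frame's x, y, z axes.
In Python, from plant import ctrl gives the robot as it stands.
- The arm moves only by the tool send_rows, never from a script. Its argument "moves" is text: rows parted by semicolons, each of 7 numbers parted by spaces: the shift along the tool's x, y, z in m, then the turn, a rotation vector about the tool's x, y, z in rad, then the gripper's target within -1 to 1 (shut at 1, half-way at 0, fully open at -1). In form: tx ty tz rx ry rz claw; .... A call has 1 to 8 rows; each row is the pose to reach, as a shift and turn from the pose commanded when the call began, along the tool's axes at that moment; what a row does not reach only later rows make up. A row lasts 1/8 s, in which the tool goes at most 62.5 mm and 10.7 degrees, less where a joint would pass 70% of its speed; a pose out of reach is approached as far as the arm can. A call with a gripper value outside its range is refused whole. The fingers move at their own pace and stop on an object; "squeeze" is the grip in N (left out, the last holds). Time passes only in rows, so rows that repeat a pose let the fingers close. It gives the time, the measured TCP pose, the force, the opening and the grip force at its end, in the units of the state.
- ctrl.get_obs(): the state, without advancing time (a new reading comes with each control period).
- ctrl.read_camera(name): name is "scene" or "top" or "wrist"; returns a dict with "img" (400x640x3 uint8, blue, green, red), "z_map" (400x640 float32, m along the optical axis (not along the pixel's ray), 0 where there is no reading), "camera_matrix" (3x3 intrinsics, pixels), "distortion" ([k1, k2, p1, p2, k3] as OpenCV has them; the pictures are not rectified), "extrinsics" (4x4, takes a point from world to camera coordinates); the wrist camera has in their place "tool_from_camera" (4x4, takes a point from camera to tool coordinates, whose origin is the TCP and whose axes are the flange's). Camera axes: x right, y down, z forward; pixel columns grow to the right and rows downward; lengths in m; the calibration is good to about 2 mm. A picture is of the moment at which its call begins: read the wrist's pose just before it.
- ctrl.hand_in(): hands the job in; it is judged then, once.
The state is a dict: "clock": time; "qpos": joint angles; "joint_velocities": joint speeds; "joint_torque": joint torques, N m; "ee_pos": TCP position; "ee_rot": TCP orientation; "wrist_force": force on the tool from outside, world axes, zero at the start; "moment": the same for the moment, N m; "opening": finger opening in m; "grip_force": force on a finger pad.
Only numpy, scipy, OpenCV 4.12 (cv2) and the standard library are available. Lean on these libraries where they do the work, as an engineer would, in place of code of your own. Each camera call takes 0.05 s, during which the arm holds its last target. There are 200 camera calls.

TASK

Switch on the bench supply: press the front of the closed cover of the grey switch box all the way in and let go so that it pops open, push down the raised end of the rocker switch inside until it has tipped fully over, then press the cover down again, all the way in, so that it stays latched shut when you let go. Only push with the fingers: do not pick up, knock over or shove away the box or the vial, eye loupe and brass holder beside it.

Things in the scene. Friction and masses are not known exactly. Their poses are not given: they have to be found in the camera images.
- switch_box: Grey box, 160 (x) x 150 (y) x 61 mm high when shut, loose on the bench (2.4 kg). Origin: centre of its underside; z up, -x its front (robot side), +x its hinge side. Walls 4 mm thick, rim 50 mm above the bench. Inside, an aluminium deck at 38 mm carries a black rocker switch; at its +y side in front the catch shows in an opening of the deck (its thin 37 mm rod hangs under the cover).
- cover (a joint): Cover angle (rad): 0 latched shut, 1.25 popped fully open (nearly upright at the far side), negative pressed in, stop at -0.036 (5 mm at the front edge). Push-push catch: from latched, press to the stop and let go, a spring opens it. From open, push down to the stop (2 to 3 N at the front edge) and let go: it stays at 0. Pushed less than -0.03 it may spring open; pressed again it opens again.
- cover_edge (a point): On the cover's outer face, mid width, on a thin rubber thumb pad 18 mm behind the front edge, 132 mm from the hinge: place to press when shut (then 62 mm above the bench). Moves with the cover; its x runs from front edge to hinge, z is the outward normal. Cover: 4 mm plate 158 mm wide, 150 mm from hinge to front edge, with a lip 5 mm below the plate round three sides.
- cover_hinge (a point): Middle of the cover's hinge axis, 70 mm behind the box's centre, 57 mm above the bench. Turns with the cover. To shut the open cover (its front edge then about 200 mm above the bench and 45 mm in front of the hinge) push its outer face from behind towards the robot and down; straight down on its edge only jams it and tips the box.
- rocker (a joint): Tilt of the rocker switch (rad): about -0.16 to -0.12 at the start (off, the end at the box's -y side stands up), 0.16 = fully over (on). It stays where it is left; pushing takes about 2 N.
- rocker_press (a point): Top of the rocker's raised end, 22 mm from its pivot towards the box's -y side: push straight down here, it sinks about 7 mm. Rocker: black plate 26 (x) x 60 (y) mm, pivot 45 mm in front of the box's centre and 22 mm to its -y side. Front wall's inner face 31 mm away, -y wall's 27 mm. Reached only with the cover open; the open cover's lip stands about 60 mm behind it.
- vial: Small brown glass vial with black screw cap, 31 mm wide, 54 mm high, origin at the centre of its underside; stands loose beside the box, leave alone.
- eye_loupe: Black conical eye loupe standing on its wide end, 37 mm wide, 32 mm high, origin at the centre of its underside; loose beside the box, leave alone.
- holder: Small brass case holder with a maroon pad, 22 x 35 x 35 mm, origin at the centre of its underside; stands loose beside the box, leave alone.
There are look-alikes about, which are no part of the job. Of the things that look like the switch_box, the largest one is meant.

How it is judged:
By the outcome, as a careful person would: the job done as asked, in the order asked, and still so for the second after the job is handed in, with the robot touching nothing.
It also fails if it takes over 48 s, if anything falls off the work surface, if the arm or the gripper's body presses on something with over 40 N, if the wrist force passes 120 N, or if a joint passes its speed limit or range.

## Working session

There is one attempt and no reset: what is moved stays moved. The work goes in short steps, Python scripts to look and compute and a tool call to move; the robot and the scene stay as the last step left them, time stands still between calls to the robot, and variables do not carry over. Pictures are saved under pics/ and viewed, at most 10 in all, crops included, and the job is handed in when it is done.

Besides the shell and the picture viewer there is one more tool, called after "Emit:" as a command line: name --argument value ..., lists and objects as JSON in quotes. send_rows: Moves the arm, as the interface text tells. Its arguments: {"type":"object","properties":{"moves":{"type":"string"},"squeeze":{"type":"number"}},"required":["moves"]}

```bash
mkdir -p pics
cat > h.py <<'E'
import numpy as np, cv2
from plant import ctrl
def cam(name):
    o=ctrl.get_obs(); c=ctrl.read_camera(name)
    if name=="wrist":
        T=np.eye(4);T[:3,:3]=np.array(o["ee_rot"]);T[:3,3]=o["ee_pos"]
        c["W"]=T@np.array(c["tool_from_camera"])
    else: c["W"]=np.linalg.inv(np.array(c["extrinsics"]))
    return c
def cloud(c):
    K=np.array(c["camera_matrix"],float);d=np.array(c["distortion"],float)
    v,u=np.mgrid[0:400,0:640]
    p=cv2.undistortPoints(np.stack([u.ravel(),v.ravel()],1).astype(np.float64)[:,None],K,d)[:,0]
    z=c["z_map"].ravel()
    P=np.c_[p*z[:,None],z]@c["W"][:3,:3].T+c["W"][:3,3]
    P[z==0]=np.nan
    return P.reshape(400,640,3)
E
python3 - <<'E'
from h import *
o=ctrl.get_obs();print({k:np.round(v,3).tolist() for k,v in o.items()},ctrl.tcp_to_tips)
for n in("scene","top"):
    c=cam(n);cv2.imwrite(f"pics/{n}1.png",c["img"]);np.save(n+"1.npy",cloud(c))
    print(np.round(c["W"],3).tolist())
E
```

```text
{'clock': 0.0, 'qpos': [1.074, 0.359, 1.511, -0.0, 1.273, -0.115], 'joint_velocities': [0.001, -0.001, 0.0, 0.0, 0.002, 0.001], 'joint_torque': [0.001, -51.539, -27.073, 0.067, 0.035, -0.0], 'ee_pos': [0.223, 0.556, 0.239], 'ee_rot': [[-0.928, 0.373, -0.001], [0.373, 0.928, -0.002], [0.0, -0.002, -1.0]], 'wrist_force': [0.042, -0.051, 0.992], 'moment': [0.012, 0.018, 0.036], 'grip_force': 0.0, 'opening': 0.088} 0.017
[[0.437, -0.642, 0.63, -0.179], [-0.9, -0.31, 0.308, -0.388], [-0.003, -0.701, -0.713, 0.923], [0.0, 0.0, 0.0, 1.0]]
[[0.013, -0.997, 0.076, 0.458], [-1.0, -0.013, -0.006, -0.009], [0.007, -0.076, -0.997, 1.335], [0.0, 0.0, 0.0, 1.0]]
```

View pics/scene1.png

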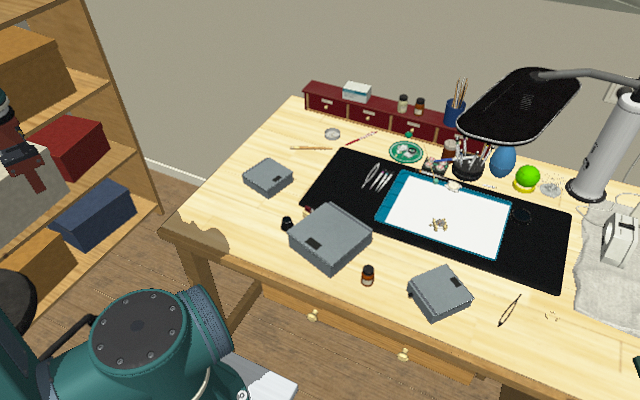

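View pics/top1.png

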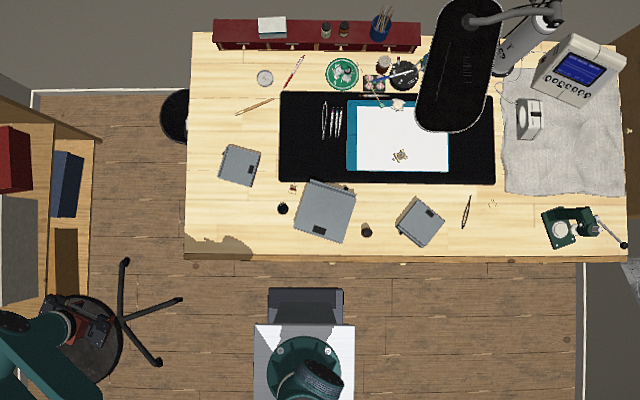

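Three grey boxes could be meant (top view): (239,165) small, (324,211) largest, (420,221) small. I choose (324,211), whose thumb pad at (318,225) faces the robot. The loupe is at (283,208), the holder at (293,188) and the vial at (366,230).

Run:
```python
from h import *
P=np.load("top1.npy");im=cv2.imread("pics/top1.png")
for n in("top","scene"):
    Q=np.load(n+"1.npy")
    for u0,u1,v0,v1 in([(280,365,170,250)] if n=="top" else [(275,385,190,285)]):
        R=Q[v0:v1,u0:u1];m=(R[...,2]>.052)&(R[...,2]<.08)
        m=m.astype(np.uint8);k,l,s,_=cv2.connectedComponentsWithStats(m);i=1+s[1:,4].argmax()
        X=R[l==i];r=cv2.minAreaRect((X[:,:2]*1000).astype(np.float32));print(n,r,np.median(X[:,2]))
        if n=="scene":
            pass
for n,b in(("vial",(355,378,218,240)),("loupe",(272,293,198,218)),("holder",(286,300,180,196))):
    R=P[b[2]:b[3],b[0]:b[1]].reshape(-1,3);X=R[R[:,2]>.018];print(n,X.mean(0).round(3),X.min(0).round(3),X.max(0).round(3))
g=cv2.cvtColor(im,cv2.COLOR_BGR2GRAY)[215:242,305:332];m=g<50
vv,uu=np.nonzero(m);print("pad",np.nanmedian(P[vv+215,uu+305],0),m.sum())
cv2.imwrite("pics/crop1.png",cv2.resize(im[165:255,265:385],None,fx=5,fy=5))
```

```text
top ((510.2313232421875, -61.067626953125), (157.50540161132812, 161.48233032226562), 72.4879150390625) 0.06108059692032852
scene ((506.924072265625, -60.68836975097656), (161.13299560546875, 163.30645751953125), 72.2748031616211) 0.05868957134782116
vial [ 0.447 -0.189  0.049] [ 0.432 -0.204  0.021] [ 0.46  -0.177  0.061]
loupe [0.517 0.073 0.029] [0.504 0.06  0.019] [0.529 0.086 0.038]
holder [0.575 0.042 0.027] [0.567 0.033 0.018] [0.582 0.052 0.039]
pad [ 0.45248787 -0.04302188  0.06210975] 72
```

View pics/crop1.png

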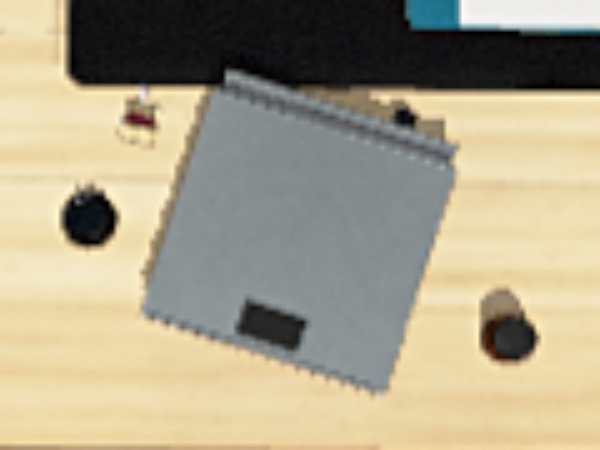

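Crop check: grey cover with the hinge at its top end (340,115) and the black pad at (270,325). This is the largest box. Yaw is about -0.307, centre about (0.509,-0.061).

```bash
cat >> h.py <<'E'
from scipy.spatial.transform import Rotation as Rn
YAW=-0.307; C=np.array([.509,-.061])
ex=np.array([np.cos(YAW),np.sin(YAW),0]);ey=np.array([-ex[1],ex[0],0])
def goal(bx,by,ztip,pitch=0):
    """tool-frame shift+turn to put tips at box (bx,by), height ztip; fingers lean by pitch about box y"""
    o=ctrl.get_obs();R=np.array(o["ee_rot"]);p=np.array(o["ee_pos"])
    G=Rn.from_rotvec(pitch*ey).as_matrix()@np.c_[-ex,ey,[0,0,-1]]
    t=np.r_[C,0]+bx*ex+by*ey+[0,0,ztip]-G[:,2]*ctrl.tcp_to_tips
    print((R.T@(t-p)).round(4),Rn.from_matrix(R.T@G).as_rotvec().round(3),"z",p[2].round(4),"t",o["clock"],"F",np.round(o["wrist_force"],1))
E
python3 -c "
from h import *
goal(-.062,0,.12)"
```

```text
[-0.4333 -0.4708  0.1026] [-0.002 -0.    -0.075] z 0.2389 t 0.1 F [ 0.1  0.2 -0.8]
```

Emit:
send_rows --moves "-0.433 -0.471 0.05 -0.002 0 -0.075 1;-0.433 -0.471 0.05 -0.002 0 -0.075 1;-0.433 -0.471 0.05 -0.002 0 -0.075 1;-0.433 -0.471 0.05 -0.002 0 -0.075 1;-0.433 -0.471 0.05 -0.002 0 -0.075 1;-0.433 -0.471 0.05 -0.002 0 -0.075 1;-0.433 -0.471 0.05 -0.002 0 -0.075 1;-0.433 -0.471 0.05 -0.002 0 -0.075 1"

```text
clock: 1.1
ee_pos: [0.4002, 0.0886, 0.2006]
ee_rot: [[-0.953, 0.302, 0.001], [0.302, 0.953, 0.002], [-0.0, 0.002, -1.0]]
wrist_force: [-0.0, 0.5, -0.1]
opening: 0.011
grip_force: 0.0
```

```bash
python3 -c "
from h import *
goal(-.062,0,.085)"
```

```text
[-0.0868 -0.11    0.0984] [0.002 0.    0.   ] z 0.2006 t 1.1 F [-0.   0.5 -0.1]
```

Emit:
send_rows --moves "-0.06 -0.08 0.05 0.002 0 0 1;-0.085 -0.11 0.098 0.002 0 0 1;-0.085 -0.11 0.098 0.002 0 0 1;-0.085 -0.11 0.098 0.002 0 0 1;-0.085 -0.11 0.098 0.002 0 0 1"

```text
clock: 1.72
ee_pos: [0.4472, -0.0394, 0.1026]
ee_rot: [[-0.953, 0.303, -0.001], [0.303, 0.953, 0.0], [0.001, 0.0, -1.0]]
wrist_force: [-0.1, -0.1, -0.1]
opening: 0.0006
grip_force: 0.0
```

Run:
```python
from h import *
goal(-.062,0,.062)
c=cam("wrist");P=cloud(c)
cv2.imwrite("pics/w1.png",c["img"])
```

```text
[-0.0035 -0.0019  0.0236] [ 0.    -0.001 -0.   ] z 0.1026 t 1.725 F [-0.1 -0.1 -0.1]
```

View pics/w1.png

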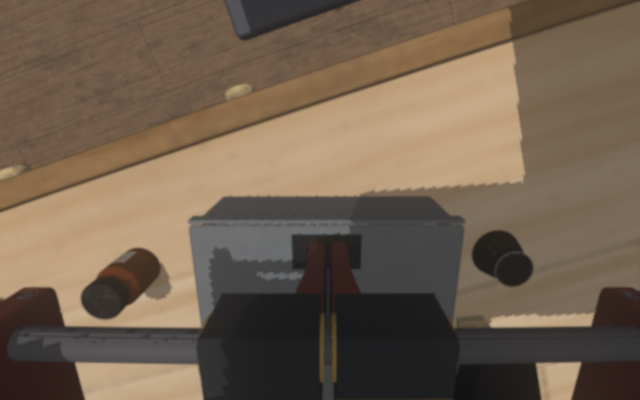

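The wrist view shows the closed fingertips over the pad at (327,250), square to the box. Pressing now.

Emit:
send_rows --moves "-0.003 -0.002 0.018 0 0 0 1;-0.003 -0.002 0.024 0 0 0 1;-0.003 -0.002 0.027 0 0 0 1;-0.003 -0.002 0.029 0 0 0 1;-0.003 -0.002 0.029 0 0 0 1"

```text
clock: 2.4
ee_pos: [0.45, -0.0424, 0.0737]
ee_rot: [[-0.953, 0.302, 0.0], [0.302, 0.953, -0.0], [-0.0, 0.0, -1.0]]
wrist_force: [0.1, 0.4, 1.6]
opening: 0.0003
grip_force: 0.9
```

Emit:
send_rows --moves "0 0 0.001 0 0 0 1;0 0 0.002 0 0 0 1;0 0 0.002 0 0 0 1"

```text
clock: 2.78
ee_pos: [0.4501, -0.0426, 0.072]
ee_rot: [[-0.953, 0.302, 0.0], [0.302, 0.953, 0.0], [-0.0, 0.0, -1.0]]
wrist_force: [-2.7, 2.1, 9.5]
opening: 0.0005
grip_force: 4.7
```

At the stop (9.5 N). Lifting clear.

Emit:
send_rows --moves "0 0 -0.06 0 0 0 1;0 0 -0.12 0 0 0 1;0 0 -0.17 0 0 0 1;0 0 -0.17 0 0 0 1;0 0 -0.17 0 0 0 1;0 0 -0.17 0 0 0 1"

```text
clock: 3.52
ee_pos: [0.4488, -0.0424, 0.2398]
ee_rot: [[-0.953, 0.302, -0.003], [0.302, 0.953, 0.001], [0.003, -0.0, -1.0]]
wrist_force: [-0.6, 0.4, -0.6]
opening: 0.0004
grip_force: 0.0
```

Run:
```python
from h import *
goal(-.045,-.047,.09)
c=cam("wrist");np.save("w2.npy",cloud(c));cv2.imwrite("pics/w2.png",c["img"])
c=cam("top");np.save("t2.npy",cloud(c));cv2.imwrite("pics/t2.png",c["img"])
```

```text
[-0.0185 -0.0464  0.1327] [-0.    -0.003  0.   ] z 0.2398 t 3.525 F [-0.6  0.4 -0.6]
```

View pics/w2.png

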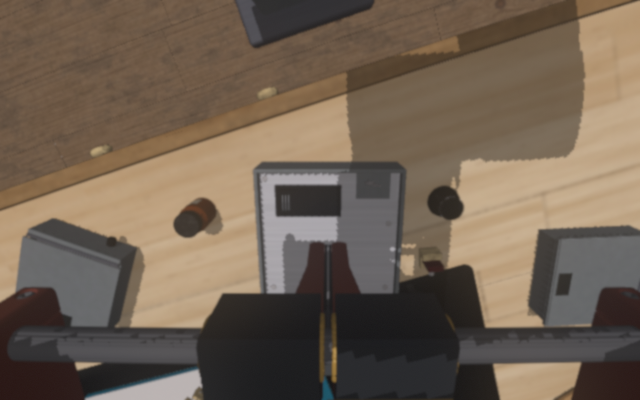

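The cover is open. The rocker is the black plate at (275..341, 185..216) with its raised (-y) end on the left; the deck is grey and the catch opening is at (372,187).

Run:
```python
from h import *
P=np.load("w2.npy")
def B(p): d=p-np.r_[C,0];return np.round([d@ex,d@ey,p[2]],4)
for u in(280,290,308,325,336): print(u,B(np.nanmedian(P[195:207,u-2:u+3].reshape(-1,3),0)))
for v in(187,214):print(v,B(np.nanmedian(P[v-1:v+2,290:330].reshape(-1,3),0)))
print("rimfront",B(np.nanmedian(P[163:167,280:380].reshape(-1,3),0)))
for uv in((276,186),(341,186),(276,215),(341,215)):print(uv,B(P[uv[1],uv[0]]))
Q=np.load("t2.npy");d=Q-np.r_[C,0];bx=d@ex;by=d@ey
m=(abs(by)<.08)&(abs(bx)<.12)&(Q[...,2]>.09)&(Q[...,2]<.215)&(bx>0)
print(m.sum(),[ (a,bx[m&(abs(Q[...,2]-a)<.008)].mean().round(3),by[m&(abs(Q[...,2]-a)<.008)].min().round(3),by[m&(abs(Q[...,2]-a)<.008)].max().round(3)) for a in(.1,.13,.16,.19,.2) if (m&(abs(Q[...,2]-a)<.008)).any()])
```

```text
280 [-0.0451 -0.0497  0.0456]
290 [-0.0447 -0.0398  0.0441]
308 [-0.044  -0.0218  0.041 ]
325 [-0.0436 -0.0045  0.0398]
336 [-0.0435  0.0068  0.0392]
187 [-0.0578 -0.0202  0.0393]
214 [-0.0288 -0.0208  0.0397]
rimfront [-0.0785  0.0006  0.025 ]
(276, 186) [-0.0585 -0.0542  0.0384]
(341, 186) [-0.0586  0.0118  0.0388]
(276, 215) [-0.028  -0.0553  0.0399]
(341, 215) [-0.0269  0.0122  0.0366]
696 [(0.1, np.float64(0.062), np.float64(-0.078), np.float64(0.078)), (0.13, np.float64(0.052), np.float64(-0.078), np.float64(0.078)), (0.16, np.float64(0.042), np.float64(-0.077), np.float64(0.08)), (0.19, np.float64(0.03), np.float64(-0.077), np.float64(0.079)), (0.2, np.float64(0.025), np.float64(-0.078), np.float64(0.079))]
```

Emit:
send_rows --moves "-0.019 -0.047 0.04 0 -0.003 0 1;-0.019 -0.047 0.1 0 -0.003 0 1;-0.019 -0.047 0.155 0 -0.003 0 1;-0.019 -0.047 0.17 0 -0.003 0 1;-0.019 -0.047 0.176 0 -0.003 0 1;-0.019 -0.047 0.182 0 -0.003 0 1;-0.019 -0.047 0.185 0 -0.003 0 1;-0.019 -0.047 0.185 0 -0.003 0 1"

```text
clock: 4.62
ee_pos: [0.4545, -0.0933, 0.0569]
ee_rot: [[-0.953, 0.302, 0.004], [0.302, 0.953, -0.001], [-0.004, -0.0, -1.0]]
wrist_force: [-0.5, -0.1, -0.1]
opening: 0.0006
grip_force: 0.0
```

```bash
python3 -c "
from h import *
goal(-.045,-.047,.037)"
```

```text
[0.0028 0.0003 0.0029] [-0.     0.004  0.   ] z 0.0569 t 4.625 F [-0.5 -0.1 -0.1]
```

Emit:
send_rows --moves "0.002 0 0.001 0 0.003 0 1;0.002 0 0.002 0 0.003 0 1;0.002 0 0.003 0 0.003 0 1;0.002 0 0.003 0 0.003 0 1"

```text
clock: 5.12
ee_pos: [0.4538, -0.0932, 0.0555]
ee_rot: [[-0.953, 0.302, 0.004], [0.302, 0.953, -0.001], [-0.004, -0.0, -1.0]]
wrist_force: [-2.4, 0.3, 21.1]
opening: 0.0003
grip_force: 11.0
```

Emit:
send_rows --moves "0 0 -0.05 0 0 0 1;0 0 -0.11 0 0 0 1;0 0 -0.17 0 0 0 1;0 0 -0.2 0 0 0 1;0 0 -0.2 0 0 0 1;0 0 -0.2 0 0 0 1"

```text
clock: 5.88
ee_pos: [0.4512, -0.0923, 0.2526]
ee_rot: [[-0.953, 0.302, -0.001], [0.302, 0.953, 0.0], [0.001, -0.0, -1.0]]
wrist_force: [-0.2, -0.3, -0.2]
opening: 0.0004
grip_force: 0.0
```

Run:
```python
from h import *
c=cam("wrist");P=cloud(c);cv2.imwrite("pics/w3.png",c["img"])
d=P-np.r_[C,0];bx=d@ex;by=d@ey
for y in(-.049,-.04,-.022,-.004,.005):
    m=(abs(by-y)<.003)&(abs(bx+.045)<.008);print(y,np.median(P[...,2][m]).round(4),m.sum())
goal(.085,0,.25)
goal(.075,0,.165)
```

```text
-0.049 0.2543 259
-0.04 0.0393 90
-0.022 0.041 82
-0.004 0.0448 92
0.005 0.0464 83
[-0.1309  0.0472 -0.0152] [ 0.    -0.003  0.   ] z 0.2521 t 5.925 F [0.6 1.1 0.2]
[-0.1211  0.0472  0.0698] [ 0.    -0.003  0.   ] z 0.2521 t 5.925 F [0.6 1.1 0.2]
```

The rocker reads about +0.16 (on). Going over and behind the cover.

Emit:
send_rows --moves "-0.05 0.047 -0.015 0 0 0 1;-0.11 0.047 -0.015 0 0 0 1;-0.131 0.047 -0.015 0 0 0 1;-0.131 0.047 -0.015 0 0 0 1;-0.131 0.047 0.02 0 0 0 1;-0.131 0.047 0.06 0 0 0 1;-0.131 0.047 0.06 0 0 0 1"

```text
clock: 6.8
ee_pos: [0.5866, -0.0862, 0.1897]
ee_rot: [[-0.953, 0.302, -0.009], [0.302, 0.953, 0.002], [0.01, -0.001, -1.0]]
wrist_force: [0.1, -0.5, 0.3]
opening: 0.0004
grip_force: 0.0
```

Run:
```python
from h import *
goal(.085,0,.175)
for th in (1.25,1.1,.95,.8,.65,.5,.35,.2,.1,0.03,0,-.036):
    r=.128; h=.006  # contact on outer face; tip front corner when steep
    x=.07-r*np.cos(th)+h*np.sin(th); z=.057+r*np.sin(th)+h*np.cos(th)
    goal(x+.010*min(1,np.sin(th)/.3) if th>0 else x,0,z)
```

```text
[-0.0034  0.0006 -0.0023] [-0.001 -0.01   0.   ] z 0.1897 t 6.8 F [ 0.1 -0.5  0.3]
[ 0.0364  0.0006 -0.0073] [-0.001 -0.01   0.   ] z 0.1897 t 6.8 F [ 0.1 -0.5  0.3]
[ 0.0543  0.0006 -0.0005] [-0.001 -0.01   0.   ] z 0.1897 t 6.8 F [ 0.1 -0.5  0.3]
[0.0711 0.0006 0.0088] [-0.001 -0.01   0.   ] z 0.1897 t 6.8 F [ 0.1 -0.5  0.3]
[0.0863 0.0006 0.0206] [-0.001 -0.01   0.   ] z 0.1897 t 6.8 F [ 0.1 -0.5  0.3]
[0.0996 0.0006 0.0345] [-0.001 -0.01   0.   ] z 0.1897 t 6.8 F [ 0.1 -0.5  0.3]
[0.1106 0.0006 0.0502] [-0.001 -0.01   0.   ] z 0.1897 t 6.8 F [ 0.1 -0.5  0.3]
[0.1192 0.0006 0.0674] [-0.001 -0.01   0.   ] z 0.1897 t 6.8 F [ 0.1 -0.5  0.3]
[0.1284 0.0006 0.0857] [-0.001 -0.01   0.   ] z 0.1897 t 6.8 F [ 0.1 -0.5  0.3]
[0.1341 0.0006 0.0983] [-0.001 -0.01   0.   ] z 0.1897 t 6.8 F [ 0.1 -0.5  0.3]
[0.1374 0.0006 0.1072] [-0.001 -0.01   0.   ] z 0.1897 t 6.8 F [ 0.1 -0.5  0.3]
[0.1386 0.0006 0.1111] [-0.001 -0.01   0.   ] z 0.1897 t 6.8 F [ 0.1 -0.5  0.3]
[0.1387 0.0006 0.1157] [-0.001 -0.01   0.   ] z 0.1897 t 6.8 F [ 0.1 -0.5  0.3]
```

Emit:
send_rows --moves "0.03 0 -0.005 0 0 0 1;0.055 0 0 0 0 0 1;0.072 0 0.009 0 0 0 1;0.088 0 0.02 0 0 0 1;0.102 0 0.034 0 0 0 1;0.113 0 0.05 0 0 0 1;0.122 0 0.067 0 0 0 1;0.122 0 0.067 0 0 0 1"

```text
clock: 7.8
ee_pos: [0.4737, -0.0502, 0.1269]
ee_rot: [[-0.953, 0.302, -0.001], [0.302, 0.953, 0.0], [0.001, -0.0, -1.0]]
wrist_force: [0.2, -1.0, 1.6]
opening: 0.0007
grip_force: 0.6
```

Run:
```python
from h import *
c=cam("scene");cv2.imwrite("pics/s4.png",cv2.resize(c["img"][120:320,200:460],None,fx=2.5,fy=2.5))
goal(-.06,0,.080);goal(-.061,0,.067);goal(-.061,0,.055)
```

```text
[0.0242 0.0003 0.0305] [-0.  0.  0.] z 0.1275 t 7.85 F [-0.4  0.8  2.6]
[0.0252 0.0003 0.0435] [-0.  0.  0.] z 0.1275 t 7.85 F [-0.4  0.8  2.6]
[0.0252 0.0003 0.0555] [-0.  0.  0.] z 0.1275 t 7.85 F [-0.4  0.8  2.6]
```

View pics/s4.png

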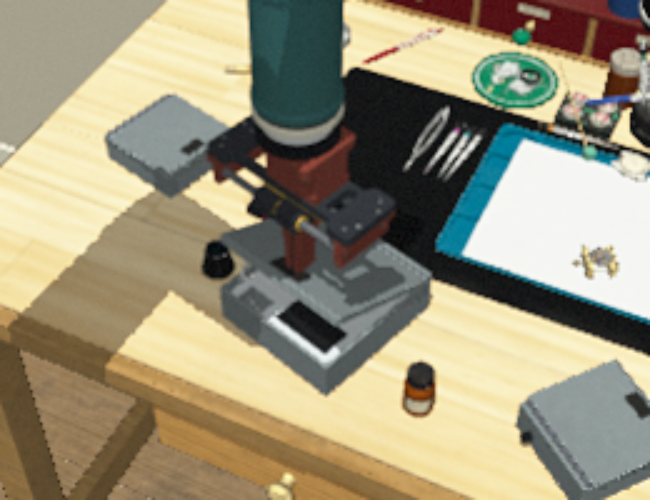

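The picture shows the cover about a third open with the fingers on it at (293,270), and the box has not moved. Continuing down to the stop.

Emit:
send_rows --moves "0.014 0 0.013 0 0 0 1;0.021 0 0.026 0 0 0 1;0.025 0 0.036 0 0 0 1;0.026 0 0.044 0 0 0 1;0.026 0 0.05 0 0 0 1;0.026 0 0.054 0 0 0 1;0.026 0 0.057 0 0 0 1;0.026 0 0.057 0 0 0 1"

```text
clock: 8.85
ee_pos: [0.4506, -0.0428, 0.0704]
ee_rot: [[-0.953, 0.302, 0.001], [0.302, 0.953, -0.0], [-0.001, -0.0, -1.0]]
wrist_force: [-3.0, 0.5, 19.1]
opening: 0.0003
grip_force: 9.3
```

Hard on the stop (19 N). Letting go.

Emit:
send_rows --moves "0 0 -0.01 0 0 0 1;0 0 -0.05 0 0 0 1;0 0 -0.11 0 0 0 1;0 0 -0.17 0 0 0 1;0 0 -0.17 0 0 0 1;0 0 -0.17 0 0 0 1"

```text
clock: 9.6
ee_pos: [0.449, -0.0424, 0.2388]
ee_rot: [[-0.953, 0.302, -0.002], [0.302, 0.953, 0.0], [0.002, -0.0, -1.0]]
wrist_force: [0.0, 0.1, 0.2]
opening: 0.0001
grip_force: 0.0
```

Run:
```python
from h import *
o=ctrl.get_obs();print(o["clock"],o["wrist_force"])
c=cam("scene");P=cloud(c);cv2.imwrite("pics/s5.png",cv2.resize(c["img"][120:320,200:460],None,fx=2.5,fy=2.5))
d=P-np.r_[C,0];bx=d@ex;by=d@ey
for x in(-.07,-.03,.03,.06):
    m=(abs(bx-x)<.008)&(abs(by)<.07)&(P[...,2]<.2);print(x,np.median(P[...,2][m]).round(4))
```

```text
9.6 [0.04057193 0.07567248 0.15508732]
-0.07 0.0581
-0.03 0.0579
0.03 0.0574
0.06 0.0566
```

View pics/s5.png

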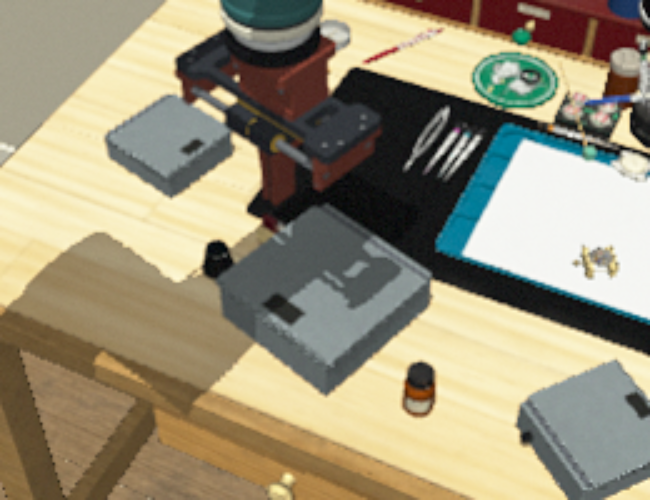

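The cover is shut and flat with its pad at (283,305), the neighbours are undisturbed and the hand is clear.

```bash
python3 -c "
from plant import ctrl
print(ctrl.hand_in())"
```

```text
the job is handed in; nothing more can be done
None
```

The bench supply is switched on and the job is handed in: I popped the cover open, tipped the rocker fully over (about 0.16 rad), and pressed the cover to its stop; it stayed shut, with the box and the things beside it apparently unmoved.

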